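# Lock the grinding cup onto the cordless blender and hold it down to run

### The job

Grind the spices in the cordless blender: it runs for as long as a cup is held down in it, so set it first by pressing the large round power key and then, once that has come back up, the oblong key to its right (your right, facing the blender), leaving the left key alone. Then take the steel cup with the ribbed blade cap (not the one with the plain smooth lid), lower it as it stands into the blender's collar, turn it until its ribs drop into the collar's slots, slide it in and push it fully down against the spring plate. Finish while still holding the cup pressed down, and leave the other cup and the things around where they are.

Things in the scene. Friction and masses are not known exactly. Their poses are not given: they have to be found in the camera images.
- blender: White blender base, fixed to the worktop: rounded housing 166 x 130 mm, 37 mm high, with a round pedestal 128 mm across, an upright grey collar on it and a sloping key panel on the robot's side. Origin: on the collar's axis at worktop level; z up; -x points from the collar to the key panel.
- collar (a point): Centre of the collar's mouth, 72 mm above the worktop; axes as the blender's. Collar 105 mm across outside, bore 76 mm, with 6 straight vertical slots open at the top, 13 mm wide, reaching out to 46 mm from the axis, at 0, 60, 120, 180, 240 and 300 degrees from the blender's x axis. The spring plate lies inside.
- plate (a joint): Travel in m of the dark spring plate (69 mm disc) inside the collar: 0 = up, its top 14 mm below the collar's mouth; 0.008 = down on its stop. It starts to give at about 5 N and needs about 13 N to reach the stop (the cup's own weight of about 3 N counts); it springs back when let go. A cup still twisted against the slots' sides drags and needs more.
- power_key (a joint): Travel in m of the power key: 0 = up, 0.004 = fully down; spring, 2 N to start and 4.5 N to bottom. It moves square to the panel, which leans 15 degrees towards the robot.
- power_key_top (a point): Centre of the top of the power key: large and round, 26 mm across, in the middle of the panel, standing 6 mm proud of it.
- right_key (a joint): Travel in m of the right-hand oblong key: 0 = up, 0.004 = fully down; spring and direction as the power key.
- right_key_top (a point): Centre of the top of the right-hand oblong key (14 mm wide, 26 mm long, same height), 40 mm to the right (the blender's -y) of the power key.
- left_key (a joint): Travel in m of the left-hand oblong key, to be left alone: 0 = up, 0.004 = fully down.
- left_key_top (a point): Centre of the top of the left-hand oblong key, 40 mm to the left (the blender's +y) of the power key.
- cup: Steel cup, 108 mm high, about 0.3 kg, standing mouth down on its grey ribbed blade cap. Origin: centre of its underside; z up. Steel part: straight cylinder 58 mm across from 40 mm up to the flat top. Cap: the lowest 32 mm, 72 mm across, underside flat and closed.
- cup_rib (a point): Middle of the outer face of the rib on the cup's +x side, 42.5 mm from the axis, 16 mm above the underside. 6 such ribs at 60 degree steps, 9 mm wide, round ended, 5 to 27 mm above the underside. Out of line with the slots they rest on the rim, underside 5 mm inside the mouth; in line the cup slides on to the spring plate at 14 mm; pressed home it is 22 mm inside.
- lidded_cup: The same steel cup with a smooth plain grey lid 80 mm across and 22 mm high instead of the ribbed cap; it does not fit. Origin: centre of its underside. To be left alone; it and the ribbed cup may stand in each other's place.
- spice_a: Spice jar, 41 mm across, 105 mm high, with a red cap, behind the blender. Origin: centre of its underside.
- spice_b: Spice jar of the same size with a red cap, behind the cups. Origin: centre of its underside.
- spice_c: Spice jar of the same size with a dark cap, to the right of the blender. Origin: centre of its underside.
- lemon: Lemon, 71 x 53 x 51 mm, on the chopping board at the left. Origin: centre of its underside.
Mind the look-alikes: they are no part of the job. What is shaped like the cup but turquoise is not meant.

How it is judged (in metres and radians):
On the way, in this order (a step that is already met when the one before it is completed fails the run):
1. The power key is pressed down, alone (value of joint power_key above 0.003 m and value of joint right_key below 0.001 m), for 0.05 s.
2. With the power key up again, the right-hand key is pressed down (value of joint right_key above 0.003 m and value of joint power_key below 0.001 m), for 0.05 s.
3. The ribbed cup is in the collar with its ribs down in the slots (underside at least 11 mm inside the mouth), both keys up (horizontal distance between cup and collar below 0.005 m and z of cup in the frame of collar below -0.011 m and angle between cup's own z axis and vertical below 0.08 rad and value of joint each of power_key, right_key below 0.001 m), for 0.1 s.
At the end, for the whole second after the job is handed in: The ribbed cup stands meshed in the collar (axis within 5 mm, upright within 3.4 degrees, underside more than 19.5 mm inside the mouth), the fingers still touch it with more than 2 N and hold the spring plate more than 6.2 mm of its 8 mm down, the cup is still, and both keys are up (value of joint plate above 0.0062 m and z of cup in the frame of collar below -0.0195 m and horizontal distance between cup and collar below 0.005 m and angle between cup's own z axis and vertical below 0.06 rad and contact force between the fingers and cup above 2 N and linear speed of cup below 0.01 m/s and value of joint each of power_key, right_key below 0.001 m); the arm keeps its last pose, push and grip.
It fails at once if The left-hand key is pressed (value of joint left_key above 0.002 m).
It fails at once if The other cup or a bystander is moved more than 3 cm (distance of any of lidded_cup, spice_a, spice_b, spice_c, lemon from where it was at the start of the episode above 0.03 m).
It also fails if it takes over 51 s, if anything falls off the work surface, if the arm or the gripper's body presses on something with over 40 N, if the wrist force passes 120 N, or if a joint passes its speed limit or range.

### The arm

A 6-joint arm with a two-finger parallel gripper is mounted at the origin on a cart in front of the work surface, level with it; the furniture and walls round the work are solid. World frame = base frame: x ahead of the robot, y to its left, z up, the work surface at z = 0. Lengths are in mm, angles in rad, forces in N, time in s.
With the tool pointing down it reaches from about 300 to 875 mm from the base axis. Payload 6.4 kg.
Tool frame: the origin (TCP) lies midway between the tips of the shut fingers; the grasp point (between the pads) lies 19 mm behind it; z points along the fingers, y is the line along which they close (so a half turn about z gives the same grasp; the last joint's range is limited). The gripper opens to 88 mm and grips with 3 to 60 N. Pads are 18 mm wide; open, the fingers measure 123 mm over their backs; the gripper's body (75 mm by 187 mm) begins 45 mm behind the grasp point.
Start: joints at [-1.426, 0.181, 1.607, -0, 1.354, -0.206], TCP at [197.615, -539.99, 238.714] pointing down, gripper open.
Joint ranges: [-2.99, 2.99], [-0.89, 2.07], [0.3, 2.58], [-1.14, 4.28], [0, 2.63], [-3.12, 3.12]. Speed limits (rad/s): [2.57, 2.57, 3.01, 3.14, 3.14, 3.14].

### API

Orientations are given as a rotation vector (axis times angle).
In Python, from plant import monitor, camera, camera_params, job gives the robot as it stands.
- The arm moves only by the tool step_arm, never from a script. Its arguments are lists of equal length, an entry for each row: "translation": the shift along the tool's x, y, z in m, a list of three; "rotation": the turn, a rotation vector about the tool's x, y, z in rad, a list of three; "hand": the finger opening in m, from 0 to 0.0881. In form: {"translation": [[x, y, z], ...], "rotation": [[rx, ry, rz], ...], "hand": [hand, ...]}. A call has 1 to 5 rows; each row shifts and turns the commanded pose from where the row before left it, along the tool's axes as they then stand; what a row does not reach is not made up. A row lasts 1/12 s, in which the tool goes at most 41.7 mm and 7.16 degrees, less where a joint would pass 70% of its speed; a pose out of reach is approached as far as the arm can. A call with a gripper value outside its range is refused whole. The fingers move at their own pace and stop on an object; "grip_force" is the grip in N (left out, the last holds). Time passes only in rows, so rows that do not move let the fingers close. It gives the time, the measured TCP pose, the force, the opening and the grip force at its end, in the units of the state.
- monitor.observe(): the state, without advancing time (a new reading comes with each control period).
- camera(name): name is "side" or "top"; returns (picture, depth): 400x640x3 uint8, red, green, blue; 400x640 float32, mm along the optical axis (not along the pixel's ray), 0 where there is no reading.
- camera_params(name): a dict with "mtx" (3x3 intrinsics, pixels), "cam_to_world" (4x4, takes a point from camera to world coordinates). Camera axes: x right, y down, z forward; pixel columns grow to the right and rows downward; lengths in mm; the calibration is good to about 2 mm. A picture is of the moment at which its call begins. camera_params takes no time and is no camera call.
- job.finish_job(): hands the job in; it is judged then, once.
The state is a dict: "clock": time; "joints": joint angles; "joint_velocities": joint speeds; "effort": joint torques, N m; "eef_pos": TCP position; "tool_rot": TCP orientation; "force": force on the tool from outside, world axes, zero at the start; "wrist_torque": the same for the moment, N m; "grip_width": finger opening in mm; "gripper_force": force on a finger pad.
Only numpy, scipy, OpenCV 4.12 (cv2) and the standard library are available. Lean on these libraries where they do the work, as an engineer would, in place of code of your own. Each camera call takes 0.05 s, during which the arm holds its last target. There are 200 camera calls.

## Working session

There is one attempt and no reset: what is moved stays moved. The work goes in short steps, Python scripts to look and compute and a tool call to move; the robot and the scene stay as the last step left them, time stands still between calls to the robot, and variables do not carry over. Pictures are saved under pics/ and viewed, at most 10 in all, crops included, and the job is handed in when it is done.

Besides the shell and the picture viewer there is one more tool, called after "Emit:" in YAML: its name, and indented under it one key for each argument. step_arm: Moves the arm, as the interface text tells. Its arguments: {"type":"object","properties":{"translation":{"type":"array"},"rotation":{"type":"array"},"hand":{"type":"array"},"grip_force":{"type":"number"}},"required":["translation","rotation","hand"]}

```bash
mkdir -p pics; ls; python3 - <<'E'
from plant import monitor,camera,camera_params
import cv2,numpy as np
print(monitor.observe())
for n in("side","top"):
    p,d=camera(n); cv2.imwrite(f"pics/{n}0.png",p[:,:,::-1]); np.savez(f"{n}0.npz",p=p,d=d); print(n,camera_params(n))
E
```

```text
pics
{'clock': 0.0, 'joints': array([-1.42629626e+00,  1.81578137e-01,  1.60798247e+00, -1.44038956e-05,
        1.35384310e+00, -2.06287975e-01]), 'joint_velocities': array([-9.04719333e-04,  5.70198063e-04, -4.38568327e-04, -3.87438292e-04,
        3.12211647e-04, -8.28296160e-05]), 'effort': array([-6.44406718e-04, -4.33870161e+01, -3.41845608e+01,  7.02753779e-02,
        3.85483482e-02, -1.34914631e-04]), 'eef_pos': array([ 197.53053636, -539.42697308,  237.80164856]), 'tool_rot': array([-3.09161021e+00, -5.47884621e-01, -6.57545880e-05]), 'force': array([ 0.05898772, -0.26652325, -0.272081  ]), 'wrist_torque': array([ 0.01647326, -0.0312704 , -0.01628519]), 'gripper_force': 0.0, 'grip_width': 88.11351569572366}
side {'mtx': array([[403.33434843,   0.        , 321.87532623],
       [  0.        , 403.33434843, 199.22331963],
       [  0.        ,   0.        ,   1.        ]]), 'cam_to_world': array([[-8.17388777e-01, -2.56055386e-01,  5.16053512e-01,
        -4.70208112e+01],
       [-5.76086441e-01,  3.63277465e-01, -7.32225304e-01,
         8.86626965e+02],
       [ 1.96211814e-05, -8.95804176e-01, -4.44448959e-01,
         5.87403647e+02],
       [ 0.00000000e+00,  0.00000000e+00,  0.00000000e+00,
         1.00000000e+00]])}
top {'mtx': array([[476.53687386,   0.        , 319.96127383],
       [  0.        , 476.53687386, 193.45120494],
       [  0.        ,   0.        ,   1.        ]]), 'cam_to_world': array([[-1.14871223e-02, -9.94967414e-01,  9.95383915e-02,
         3.91254601e+02],
       [-9.99922484e-01,  1.19081146e-02,  3.63632659e-03,
         4.08330098e+01],
       [-4.80334103e-03, -9.94889047e-02, -9.95027078e-01,
         1.57320936e+03],
       [ 0.00000000e+00,  0.00000000e+00,  0.00000000e+00,
         1.00000000e+00]])}
```

View pics/side0.png

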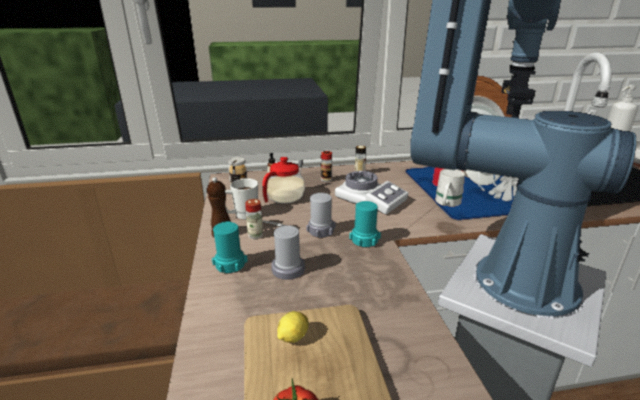

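View pics/top0.png

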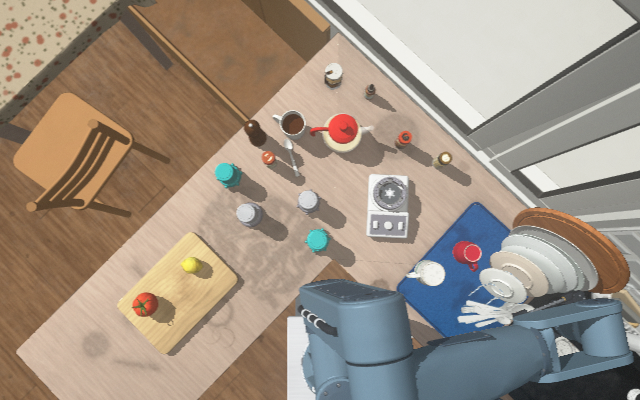

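The top view shows the blender at (388,205) with its keys at row 225. The steel cups are at (249,214) and (308,202), and the turquoise look-alikes at (228,175) and (318,240). The side view shows the steel cups at (287,250) and (320,215). I'll check the caps close up.

```bash
python3 - <<'E'
import cv2,numpy as np
s=cv2.imread("pics/side0.png");t=cv2.imread("pics/top0.png")
a=cv2.resize(s[185:285,265:415],(795,530)[:2] and (400,267),interpolation=cv2.INTER_CUBIC)
a=cv2.resize(s[185:285,265:395],(390,300),interpolation=cv2.INTER_CUBIC)
b=cv2.resize(s[165:225,330:415],(400,282),interpolation=cv2.INTER_CUBIC)
c=cv2.resize(t[165:245,360:420],(390,520)[:2],interpolation=cv2.INTER_CUBIC)
d=cv2.resize(t[180:250,230:340],(400,254),interpolation=cv2.INTER_CUBIC)
o=np.zeros((600,800,3),np.uint8)
o[:300,:390]=a;o[:282,400:]=b;o[300:554,:400]=d;o[285:600,400:636]=cv2.resize(c,(236,315))
cv2.imwrite("pics/crop1.png",o)
E
```

```text
(no output)
```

View pics/crop1.png

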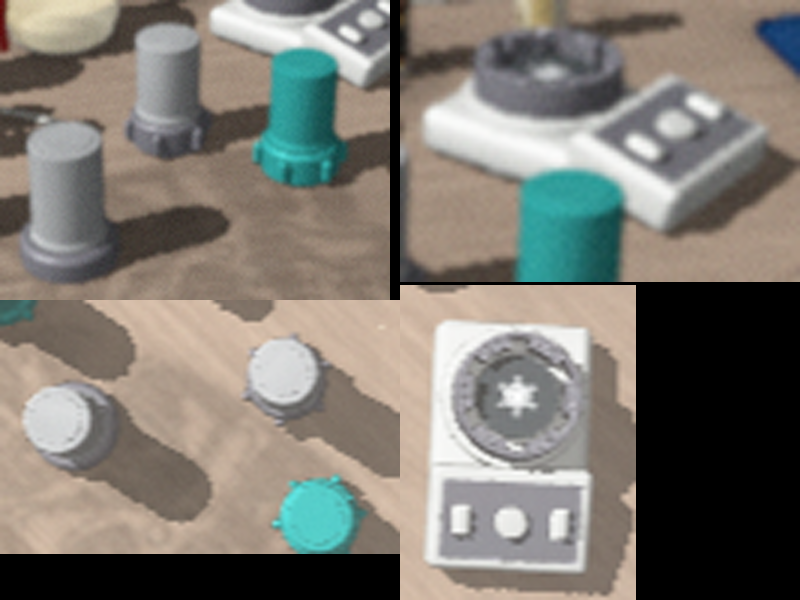

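The ribbed steel cup is the one at (308,202) in the top view and (320,215) in the side view. The smooth lid at (249,214) and the turquoise ones are rejected. Next I measure.

```bash
cat > h.py <<'E'
import numpy as np,cv2
from plant import camera_params
def cloud(n,d):
    P=camera_params(n);K=P["mtx"];T=P["cam_to_world"];h,w=d.shape
    u,v=np.meshgrid(np.arange(w),np.arange(h))
    c=np.stack([(u-K[0,2])/K[0,0]*d,(v-K[1,2])/K[1,1]*d,d],-1)
    return c@T[:3,:3].T+T[:3,3]
def ray(n,uv,z):
    P=camera_params(n);K=P["mtx"];T=P["cam_to_world"]
    r=T[:3,:3]@np.array([(uv[0]-K[0,2])/K[0,0],(uv[1]-K[1,2])/K[1,1],1.]);o=T[:3,3]
    return o+r*(z-o[2])/r[2]
E
python3 - <<'E'
from h import *
z=np.load("top0.npz");p,d=z["p"],z["d"];W=cloud("top",d)
g=cv2.cvtColor(p,cv2.COLOR_RGB2GRAY)
# keys
x0,y0,x1,y1=372,215,406,235
m=np.zeros_like(g);m[y0:y1,x0:x1]=(g[y0:y1,x0:x1]>175)*255
print("\n".join(" ".join(f"{v:3d}" for v in r) for r in g[213:239,366:411]))
n,l,s,c=cv2.connectedComponentsWithStats(m)
for i in range(1,n): print("key",s[i],c[i],np.median(W[l==i],0))
R=W[168:215,362:415].reshape(-1,3)
for lo,hi in((66,78),(53,64),(32,42)):
    q=R[(R[:,2]>lo)&(R[:,2]<hi)];print("z",lo,hi,len(q),q.min(0),q.max(0),np.median(q,0))
q=R[(R[:,2]>64)&(R[:,2]<80)].astype(np.float32)
(cx,r)=cv2.minEnclosingCircle(q[:,:2]);print("collar",cx,r)
# cups tops
for nm,(a,b) in dict(rib=(308,202),lid=(249,214),tq=(318,240)).items():
    S=W[b-22:b+22,a-22:a+22].reshape(-1,3);q=S[(S[:,2]>98)&(S[:,2]<118)].astype(np.float32)
    print(nm,len(q),q.mean(0),cv2.minEnclosingCircle(q[:,:2]))
    S=S[(S[:,2]>8)&(S[:,2]<60)];print("  low",S.min(0),S.max(0),len(S))
E
```

```text
179 204 238 242 238 236 236 235 235 235 235 236 236 237 236 237 236 237 238 238 237 238 238 238 238 238 239 239 239 239 239 239 241 240 241 242 243 243 242 242 242 233 175 120 121
185 208 238 243 230 200 180 180 191 200 199 196 214 221 223 221 213 202 222 234 234 234 234 234 234 234 234 234 233 234 234 235 234 235 235 236 234 235 236 237 237 226 175 124 120
187 213 239 242 219 169 155 153 152 154 154 153 152 154 153 153 150 151 151 151 150 159 162 166 173 174 178 180 189 199 199 198 194 213 221 222 218 208 223 232 234 220 165 126 121
186 215 238 241 218 169 154 151 154 154 152 153 153 154 153 153 154 151 153 153 151 154 151 152 151 152 153 153 153 152 152 152 151 153 150 154 153 150 147 149 183 201 161 122 118
188 218 237 240 216 162 153 154 153 155 154 153 153 152 154 152 152 152 153 152 151 151 152 153 151 152 153 153 151 152 151 150 153 151 152 151 151 149 150 167 220 218 156 118 117
190 219 239 240 214 165 155 153 152 151 152 151 153 152 152 153 150 152 153 154 152 152 153 153 150 153 153 153 152 151 150 153 153 152 152 153 152 152 152 165 217 216 152 117 115
191 221 239 239 213 
[... 4206 characters left out ...]
81]
z 66 78 303 [ 492.31756774 -223.30605307   66.13641956] [ 591.47711551 -121.693924     77.98253344] [ 543.49121077 -172.91603814   72.28131452]
z 53 64 444 [ 474.07286517 -233.51995868   53.02594995] [ 587.36196172 -105.9945335    63.97263876] [ 535.20003344 -170.63386356   58.18547373]
z 32 42 334 [ 481.28734755 -237.37639706   32.01758634] [ 607.03309725 -104.19836161   41.96425233] [ 560.78388662 -146.21950115   36.82551792]Traceback (most recent call last):
  File "<stdin>", line 14, in <module>
cv2.error: OpenCV(4.12.0) /io/opencv/modules/imgproc/src/shapedescr.cpp:201: error: (-215:Assertion failed) count >= 0 && (depth == CV_32F || depth == CV_32S) in function 'minEnclosingCircle'
```

```bash
python3 - <<'E'
from h import *
z=np.load("top0.npz");p,d=z["p"],z["d"];W=cloud("top",d)
def fit(q):
    A=np.c_[2*q[:,:2],np.ones(len(q))];s=np.linalg.lstsq(A,(q[:,:2]**2).sum(1),rcond=None)[0];return s[:2],np.sqrt(s[2]+s[0]**2+s[1]**2)
def hullc(q):
    q=np.ascontiguousarray(q[:,:2],np.float32);return cv2.minEnclosingCircle(q),fit(cv2.convexHull(q)[:,0].astype(float))
R=W[168:215,362:415].reshape(-1,3)
q=R[(R[:,2]>66)&(R[:,2]<80)];print("collar",hullc(q))
g=cv2.cvtColor(p,cv2.COLOR_RGB2GRAY)
for nm,(a,b) in dict(rib=(308,202),lid=(249,214),tq=(318,240)).items():
    S=W[b-24:b+24,a-24:a+24].reshape(-1,3);q=S[(S[:,2]>98)&(S[:,2]<118)]
    print(nm,len(q),q.mean(0),hullc(q))
    S=S[(S[:,2]>12)&(S[:,2]<60)];print("  low",S.min(0),S.max(0),len(S))
t=cv2.imread("pics/top0.png");s=cv2.imread("pics/side0.png")
a=cv2.resize(t[180:224,286:330],(440,440),interpolation=cv2.INTER_CUBIC)
b=cv2.resize(s[190:240,300:342],(352,420),interpolation=cv2.INTER_CUBIC)
o=np.zeros((440,800,3),np.uint8);o[:,:440]=a;o[:420,445:797]=b
o=cv2.convertScaleAbs(o,alpha=1.2);cv2.imwrite("pics/crop2.png",o)
E
```

```text
collar (((541.7836303710938, -172.77874755859375), 51.84524917602539), (array([ 542.24292753, -172.9431512 ]), np.float64(50.91484164289365)))
rib 271 [519.65117402  86.00075081 108.50733506] (((520.507568359375, 86.06927490234375), 28.769580841064453), (array([519.77709813,  86.20632743]), np.float64(27.82484186269797)))
  low [479.54935801  46.47973257  14.57637064] [561.88705124 125.15641896  57.64669773] 129
lid 274 [481.28553202 277.71241403 108.70677062] (((481.2118835449219, 278.0144958496094), 28.796106338500977), (array([481.59979131, 277.96102461]), np.float64(27.986070136866807)))
  low [442.79765751 239.52860146  12.25977635] [538.47433807 309.73312615  59.4844361 ] 181
tq 276 [395.48312738  57.28720903 108.99682118] (((395.4046325683594, 57.18244552612305), 28.584869384765625), (array([395.51383169,  57.22176325]), np.float64(28.007847577061767)))
  low [356.74032365 -11.59594047  12.35288519] [465.91323625  96.65463038  46.25191924] 134
```

View pics/crop2.png

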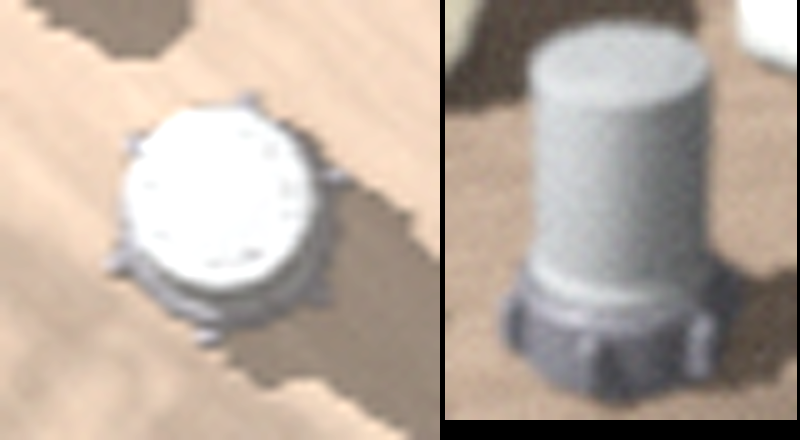

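The crop shows the rib tips at about (250,98), (135,143), (118,262), (207,335), (322,295) and (338,175). I'll convert them to angles about the cup axis.

```bash
python3 - <<'E'
from h import *
from scipy.spatial.transform import Rotation as R
c=np.array([520.,86.1]);a=[]
pts=[ray("top",((x+.5)/10+285.5,(y+.5)/10+179.5),25) for x,y in((250,98),(135,143),(118,262),(207,335),(322,295),(338,175))]
cc=np.mean(pts,0)[:2];print("ctr",cc)
for w in pts:
    v=w[:2]-cc;an=np.degrees(np.arctan2(v[1],v[0]));a.append(an%60);print(w.round(1),np.hypot(*v),an,an%60)
x=np.array([540.8,-172.8])-[440,-167.3];print(np.degrees(np.arctan2(x[1],x[0])))
r=R.from_rotvec([-3.09161,-.547885,0]);print(r.as_matrix().round(4))
for yaw in (0,):pass
E
```

```text
ctr [520.75487784  84.53249398]
[560.   77.1  25. ] 39.91346412453698 -10.742751916968311 49.25724808303169
[545.6 114.8  25. ] 39.174788252272286 50.563482034109775 50.563482034109775
[506.8 120.6  25. ] 38.694058394248074 111.21505435373015 51.21505435373015
[482.6  91.8  25. ] 38.83192763362576 169.1896022334662 49.18960223346619
[495.2  54.3  25. ] 39.606091896446635 -130.18147822445854 49.818521775541456
[534.4  48.6  25. ] 38.400899333128294 -69.25717036669269 50.74282963330731
-3.1231608690846313
[[ 9.391e-01  3.436e-01 -3.000e-04]
 [ 3.436e-01 -9.391e-01  1.800e-03]
 [ 3.000e-04 -1.800e-03 -1.000e+00]]
```

Emit:
step_arm:
  translation:
    - [0, 0, 0]
    - [0, 0, 0]
    - [0, 0, 0]
    - [0, 0, 0]
    - [0, 0, 0]
  rotation:
    - [0, 0, 0.1]
    - [0, 0, 0.1]
    - [0, 0, 0.1]
    - [0, 0, 0.105]
    - [0, 0, 0]
  hand: [0, 0, 0, 0, 0]
  grip_force: 20

```text
clock: 0.52
eef_pos: [197.6, -539.7, 238.2]
tool_rot: [-3.139, 0.091, 0.0]
force: [0.5, 0.4, 0.2]
grip_width: 56.8
gripper_force: 0.0
```

```bash
cat > go.py <<'E'
import sys,numpy as np
from plant import monitor
from scipy.spatial.transform import Rotation as R
def st():
    s=monitor.observe();print("t",round(s["clock"],2),"pos",s["eef_pos"].round(1),"F",s["force"].round(1),"T",s["wrist_torque"].round(2),"w",round(s["grip_width"],1),round(s["gripper_force"],1),"J",s["joints"].round(2))
    return s["eef_pos"],R.from_rotvec(s["tool_rot"])
if __name__=="__main__":
    p,r=st();print("zaxis",r.as_matrix()[:,2].round(3),"yaw",np.degrees(np.arctan2(*r.as_matrix()[1::-1,0])).round(2))
    if len(sys.argv)>3: print("delta tool mm",r.inv().apply(np.array(sys.argv[1:4],float)-p).round(1))
E
python3 go.py 434.5 -167 72
```

```text
t 0.52 pos [ 197.6 -539.7  238.2] F [0.5 0.4 0.2] T [0.03 0.03 0.01] w 56.8 0.0 J [-1.43  0.18  1.61  0.    1.35  0.2 ]
zaxis [-0.     0.001 -1.   ] yaw -3.32
delta tool mm [ 215.  -385.6  166.5]
```

Emit:
step_arm:
  translation:
    - [0.02, -0.035, 0]
    - [0.02, -0.035, 0]
    - [0.02, -0.035, 0]
    - [0.02, -0.035, 0]
    - [0.02, -0.035, 0]
  rotation:
    - [0, 0, 0]
    - [0, 0, 0]
    - [0, 0, 0]
    - [0, 0, 0]
    - [0, 0, 0]
  hand: [0, 0, 0, 0, 0]

```text
clock: 0.93
eef_pos: [307.4, -368.9, 238.4]
tool_rot: [-3.14, 0.08, 0.0]
force: [1.6, -0.2, -0.0]
grip_width: 23.4
gripper_force: 0.0
```

Emit:
step_arm:
  translation:
    - [0.02, -0.035, 0]
    - [0.02, -0.035, 0]
    - [0.02, -0.035, 0]
    - [0.02, -0.035, 0]
    - [0.02, -0.035, 0]
  rotation:
    - [0, 0, 0]
    - [0, 0, 0]
    - [0, 0, 0]
    - [0, 0, 0]
    - [0, 0, 0]
  hand: [0, 0, 0, 0, 0]

```text
clock: 1.35
eef_pos: [416.9, -199.4, 238.8]
tool_rot: [3.14, -0.08, 0.0]
force: [0.6, -1.3, -0.0]
grip_width: 0.6
gripper_force: 0.0
```

Emit:
step_arm:
  translation:
    - [0, -0.03, 0.02]
    - [0, 0, 0.03]
    - [0, 0, 0]
    - [0, 0, 0]
    - [0, 0, 0]
  rotation:
    - [0, 0, 0]
    - [0, 0.1, 0]
    - [0, 0.1, 0]
    - [0, 0.062, 0]
    - [0, 0, 0]
  hand: [0, 0, 0, 0, 0]

```text
clock: 1.77
eef_pos: [416.2, -169.9, 187.2]
tool_rot: [3.108, -0.08, 0.41]
force: [-1.0, -0.5, -0.0]
grip_width: 0.5
gripper_force: 0.0
```

```bash
python3 go.py 434.5 -167 72
```

```text
t 1.77 pos [ 416.2 -169.9  187.2] F [-1.  -0.5 -0. ] T [ 0.05  0.13 -0.01] w 0.5 0.0 J [-0.78 -0.23  2.14  0.2   1.04  0.76]
zaxis [ 0.259 -0.012 -0.966] yaw -2.96
delta tool mm [-12.3  -3.7 116. ]
```

Emit:
step_arm:
  translation:
    - [-0.012, -0.0035, 0.035]
    - [0, 0, 0.035]
    - [0, 0, 0.035]
    - [0, 0, 0]
    - [0, 0, 0]
  rotation:
    - [0, 0, 0]
    - [0, 0, 0]
    - [0, 0, 0]
    - [0, 0, 0]
    - [0, 0, 0]
  hand: [0, 0, 0, 0, 0]

```text
clock: 2.18
eef_pos: [432.7, -167.7, 82.4]
tool_rot: [3.112, -0.082, 0.401]
force: [0.5, -0.4, -0.0]
grip_width: 0.8
gripper_force: 0.0
```

```bash
python3 go.py 440 -167.3 52; python3 - <<'E'
from plant import camera
import cv2,numpy as np
p,d=camera("side");t,_=camera("top")
o=np.zeros((480,800,3),np.uint8);o[:480,:400]=cv2.resize(p[150:222,350:410,::-1],(400,480));o[:480,400:]=cv2.resize(t[195:255,365:415,::-1],(400,480))
cv2.imwrite("pics/k1.png",o)
E
```

```text
t 2.18 pos [ 432.7 -167.7   82.4] F [ 0.5 -0.4 -0. ] T [ 0.03  0.1  -0.01] w 0.8 0.0 J [-0.74  0.01  2.18  0.24  0.77  0.72]
zaxis [ 0.253 -0.01  -0.967] yaw -3.05
delta tool mm [-0.7 -0.7 31.2]
```

View pics/k1.png

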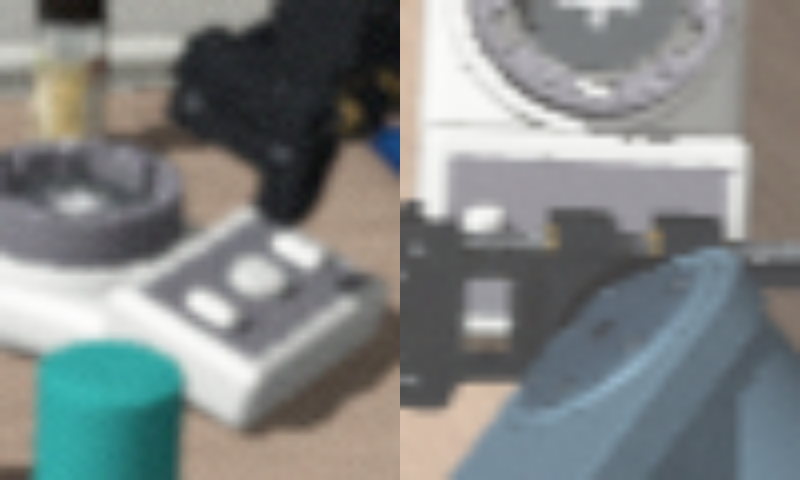

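Side view: the fingertips are at about pixel (393,182), above the panel, and the keys are at (381,196), (388,192) and (395,187). I'll check this against the projected TCP.

```bash
python3 - <<'E'
from h import *
P=camera_params("side");K=P["mtx"];T=np.linalg.inv(P["cam_to_world"])
for n,w in dict(tcp=(432.7,-167.7,82.4),pk=(440,-167.3,52),rk=(439.3,-206.9,52),lk=(443.8,-127.4,52)).items():
    c=T[:3,:3]@np.array(w)+T[:3,3];u=K@c/c[2];print(n,u[:2].round(1),"crop",((u[:2]-[350,150])*6.667).round())
E
```

```text
tcp [391.7 181.9] crop [278. 213.]
pk [388.7 190.3] crop [258. 269.]
rk [394.6 186. ] crop [297. 240.]
lk [381.7 194.5] crop [211. 297.]
```

Emit:
step_arm:
  translation:
    - [0, 0, 0.02]
    - [0, 0, 0.01]
    - [0, 0, 0.001]
    - [0, 0, 0.001]
    - [0, 0, 0]
  rotation:
    - [0, 0, 0]
    - [0, 0, 0]
    - [0, 0, 0]
    - [0, 0, 0]
    - [0, 0, 0]
  hand: [0, 0, 0, 0, 0]

```text
clock: 2.7
eef_pos: [443.0, -170.2, 55.3]
tool_rot: [3.104, -0.083, 0.413]
force: [0.3, -0.8, -0.6]
grip_width: 0.4
gripper_force: 0.0
```

Emit:
step_arm:
  translation:
    - [0, 0, 0.001]
    - [0, 0, 0]
    - [0, 0, 0]
    - [0, 0, 0]
    - [0, 0, 0]
  rotation:
    - [0, 0, 0]
    - [0, 0, 0]
    - [0, 0, 0]
    - [0, 0, 0]
    - [0, 0, 0]
  hand: [0, 0, 0, 0, 0]

```text
clock: 3.12
eef_pos: [442.3, -169.3, 52.5]
tool_rot: [3.106, -0.084, 0.41]
force: [-0.0, 0.3, -0.2]
grip_width: 0.7
gripper_force: 0.0
```

Emit:
step_arm:
  translation:
    - [0, 0, 0.001]
    - [0, 0, 0]
    - [0, 0, 0.001]
    - [0, 0, 0]
    - [0, 0, 0]
  rotation:
    - [0, 0, 0]
    - [0, 0, 0]
    - [0, 0, 0]
    - [0, 0, 0]
    - [0, 0, 0]
  hand: [0, 0, 0, 0, 0]

```text
clock: 3.53
eef_pos: [442.8, -169.3, 50.4]
tool_rot: [3.106, -0.084, 0.409]
force: [-0.3, 0.4, 3.6]
grip_width: 0.1
gripper_force: 1.4
```

```bash
for i in 1 2; do python3 go.py 440 -167.3 52; done
```

```text
t 3.53 pos [ 442.8 -169.3   50.4] F [-0.3  0.4  3.6] T [ 0.06  0.11 -0.01] w 0.1 1.4 J [-0.73  0.1   2.18  0.26  0.68  0.71]
zaxis [ 0.259 -0.014 -0.966] yaw -3.11
delta tool mm [-2.4 -1.8 -2.3]
t 3.53 pos [ 442.8 -169.3   50.4] F [-0.3  0.4  3.6] T [ 0.06  0.11 -0.01] w 0.1 1.4 J [-0.73  0.1   2.18  0.26  0.68  0.71]
zaxis [ 0.259 -0.014 -0.966] yaw -3.11
delta tool mm [-2.4 -1.8 -2.3]
```

Emit:
step_arm:
  translation:
    - [0, 0, 0.001]
    - [0, 0, 0.001]
    - [0, 0, 0.001]
    - [0, 0, 0]
    - [0, 0, 0]
  rotation:
    - [0, 0, 0]
    - [0, 0, 0]
    - [0, 0, 0]
    - [0, 0, 0]
    - [0, 0, 0]
  hand: [0, 0, 0, 0, 0]

```text
clock: 3.95
eef_pos: [443.5, -169.3, 48.1]
tool_rot: [3.107, -0.083, 0.409]
force: [-8.5, 2.1, 16.9]
grip_width: 0.4
gripper_force: 8.8
```

Emit:
step_arm:
  translation:
    - [0, 0, -0.02]
    - [-0.002, 0.038, 0]
    - [0, 0, 0]
    - [0, 0, 0]
    - [0, 0, 0]
  rotation:
    - [0, 0, 0]
    - [0, 0, 0]
    - [0, 0, 0]
    - [0, 0, 0]
    - [0, 0, 0]
  hand: [0, 0, 0, 0, 0]

```text
clock: 4.37
eef_pos: [433.8, -206.4, 65.7]
tool_rot: [3.108, -0.086, 0.408]
force: [1.0, 0.3, -0.9]
grip_width: 0.6
gripper_force: 0.0
```

```bash
python3 go.py 438.5 -207.2 52
```

```text
t 4.37 pos [ 433.8 -206.4   65.7] F [ 1.   0.3 -0.9] T [0.01 0.11 0.03] w 0.6 0.0 J [-0.81  0.08  2.15  0.27  0.74  0.63]
zaxis [ 0.258 -0.013 -0.966] yaw -3.18
delta tool mm [ 1.   0.5 14.4]
```

Emit:
step_arm:
  translation:
    - [0, 0.001, 0.013]
    - [0, 0, 0.002]
    - [0, 0, 0.001]
    - [0, 0, 0.001]
    - [0, 0, 0]
  rotation:
    - [0, 0, 0]
    - [0, 0, 0]
    - [0, 0, 0]
    - [0, 0, 0]
    - [0, 0, 0]
  hand: [0, 0, 0, 0, 0]

```text
clock: 4.78
eef_pos: [438.2, -206.9, 49.4]
tool_rot: [3.109, -0.083, 0.407]
force: [-3.2, 2.0, 3.0]
grip_width: 0.4
gripper_force: 1.5
```

Emit:
step_arm:
  translation:
    - [0, 0, 0.001]
    - [0, 0, 0.001]
    - [0, 0, 0]
    - [0, 0, 0]
    - [0, 0, 0]
  rotation:
    - [0, 0, 0]
    - [0, 0, 0]
    - [0, 0, 0]
    - [0, 0, 0]
    - [0, 0, 0]
  hand: [0, 0, 0, 0, 0]

```text
clock: 5.2
eef_pos: [439.2, -207.9, 48.0]
tool_rot: [3.107, -0.084, 0.409]
force: [-2.5, 2.6, 4.0]
grip_width: 0.4
gripper_force: 2.1
```

Emit:
step_arm:
  translation:
    - [0, 0, 0.001]
    - [0, 0, 0.001]
    - [0, 0, 0]
    - [0, 0, 0]
    - [0, 0, 0]
  rotation:
    - [0, 0, 0]
    - [0, 0, 0]
    - [0, 0, 0]
    - [0, 0, 0]
    - [0, 0, 0]
  hand: [0, 0, 0, 0, 0]

```text
clock: 5.62
eef_pos: [439.6, -208.1, 47.4]
tool_rot: [3.107, -0.082, 0.409]
force: [-16.0, 7.8, 29.8]
grip_width: 0.6
gripper_force: 16.4
```

Emit:
step_arm:
  translation:
    - [0, 0, -0.04]
    - [0, 0, -0.04]
    - [0, 0, -0.04]
    - [0, 0, -0.03]
    - [0, 0, 0]
  rotation:
    - [0, 0, 0]
    - [0, -0.1, 0]
    - [0, -0.1, 0]
    - [0, -0.062, 0]
    - [0, 0, 0.119]
  hand: [0.088, 0.088, 0.088, 0.088, 0.088]

```text
clock: 6.03
eef_pos: [415.2, -210.2, 200.4]
tool_rot: [3.121, -0.27, 0.013]
force: [1.3, 0.1, -0.1]
grip_width: 31.7
gripper_force: 0.0
```

```bash
python3 go.py 520 86.1 130
```

```text
t 6.03 pos [ 415.2 -210.2  200.4] F [ 1.3  0.1 -0.1] T [ 0.05 -0.02  0.  ] w 31.7 0.0 J [-0.72 -0.04  1.92 -0.    1.25  1.02]
zaxis [ 0.008 -0.01  -1.   ] yaw -9.87
delta tool mm [  51.8 -310.5   68.3]
```

Emit:
step_arm:
  translation:
    - [0.006, -0.039, 0]
    - [0.007, -0.039, 0]
    - [0.006, -0.039, 0]
    - [0.007, -0.039, 0]
    - [0.006, -0.039, 0]
  rotation:
    - [0, 0, 0]
    - [0, 0, 0]
    - [0, 0, 0]
    - [0, 0, 0]
    - [0, 0, 0]
  hand: [0.088, 0.088, 0.088, 0.088, 0.088]

```text
clock: 6.45
eef_pos: [477.0, -18.6, 193.1]
tool_rot: [3.129, -0.273, 0.004]
force: [1.3, -0.9, 0.4]
grip_width: 64.5
gripper_force: 0.0
```

Emit:
step_arm:
  translation:
    - [0.007, -0.039, 0]
    - [0.007, -0.039, 0]
    - [0.006, -0.038, 0]
    - [0, 0, 0]
    - [0, 0, 0]
  rotation:
    - [0, 0, 0]
    - [0, 0, 0]
    - [0, 0, 0]
    - [0, 0, 0]
    - [0, 0, 0]
  hand: [0.088, 0.088, 0.088, 0.088, 0.088]

```text
clock: 6.87
eef_pos: [516.1, 92.5, 192.6]
tool_rot: [3.13, -0.266, 0.001]
force: [0.1, 0.7, 0.3]
grip_width: 88.1
gripper_force: 0.0
```

```bash
python3 go.py 520 86.1 130
```

```text
t 6.87 pos [516.1  92.5 192.6] F [0.1 0.7 0.3] T [ 0.02 -0.01  0.  ] w 88.1 0.0 J [-0.05  0.11  1.78 -0.    1.25  1.69]
zaxis [ 0.001 -0.    -1.   ] yaw -9.7
delta tool mm [ 4.8  5.7 62.6]
```

Emit:
step_arm:
  translation:
    - [0.005, 0.006, 0.03]
    - [0, 0, 0.035]
    - [0, 0, 0.035]
    - [0, 0, 0.03]
    - [0, 0, 0]
  rotation:
    - [0, 0, 0]
    - [0, 0, 0]
    - [0, 0, 0]
    - [0, 0, 0]
    - [0, 0, 0]
  hand: [0.088, 0.088, 0.088, 0.088, 0.088]

```text
clock: 7.28
eef_pos: [514.6, 82.6, 56.9]
tool_rot: [3.129, -0.275, -0.017]
force: [-2.1, 0.5, 0.3]
grip_width: 87.3
gripper_force: 0.0
```

```bash
for i in 1; do python3 go.py 520 86.1 63; done
```

```text
t 7.28 pos [514.6  82.6  56.9] F [-2.1  0.5  0.3] T [0.02 0.04 0.02] w 87.3 0.0 J [-0.07  0.31  1.86 -0.    0.98  1.68]
zaxis [-0.011  0.    -1.   ] yaw -10.05
delta tool mm [ 4.7 -4.4 -6.2]
```

Emit:
step_arm:
  translation:
    - [0, 0, 0]
    - [0, 0, 0]
    - [0, 0, 0]
  rotation:
    - [0, 0, 0]
    - [0, 0, 0]
    - [0, 0, 0]
  hand: [0.088, 0.088, 0.088]

```text
clock: 7.53
eef_pos: [521.5, 83.4, 65.2]
tool_rot: [-3.13, 0.273, -0.007]
force: [0.7, -0.4, -0.1]
grip_width: 88.0
gripper_force: 0.0
```

```bash
for i in 1; do python3 go.py 520 86.1 63; done
```

```text
t 7.53 pos [521.5  83.4  65.2] F [ 0.7 -0.4 -0.1] T [0.08 0.05 0.04] w 88.0 0.0 J [-0.07  0.3   1.85 -0.    0.98  1.68]
zaxis [ 0.005 -0.    -1.   ] yaw -9.96
delta tool mm [-2.  -2.4  2.2]
```

Emit:
step_arm:
  translation:
    - [-0.001, -0.002, 0.001]
    - [0, 0, 0]
    - [0, 0, 0]
    - [0, 0, 0]
  rotation:
    - [0, 0, 0]
    - [0, 0, 0]
    - [0, 0, 0]
    - [0, 0, 0]
  hand: [0.088, 0.088, 0.088, 0.088]

```text
clock: 7.87
eef_pos: [519.2, 86.3, 62.4]
tool_rot: [-3.13, 0.271, -0.002]
force: [0.6, 0.8, -0.6]
grip_width: 87.8
gripper_force: 0.0
```

```bash
for i in 1; do python3 go.py 520 86.1 63; done
```

```text
t 7.87 pos [519.2  86.3  62.4] F [ 0.6  0.8 -0.6] T [0.06 0.03 0.01] w 87.8 0.0 J [-0.06  0.31  1.85 -0.    0.98  1.68]
zaxis [ 0.001 -0.    -1.   ] yaw -9.9
delta tool mm [ 0.8  0.1 -0.6]
```

Centred on the cup. Closing the gripper.

Emit:
step_arm:
  translation:
    - [0, 0, 0]
    - [0, 0, 0]
    - [0, 0, 0]
    - [0, 0, 0]
    - [0, 0, 0]
  rotation:
    - [0, 0, 0]
    - [0, 0, 0]
    - [0, 0, 0]
    - [0, 0, 0]
    - [0, 0, 0]
  hand: [0.05, 0.05, 0.05, 0.05, 0.05]
  grip_force: 30

```text
clock: 8.28
eef_pos: [518.8, 86.2, 61.6]
tool_rot: [-3.13, 0.272, 0.0]
force: [1.1, 0.3, -0.7]
grip_width: 57.5
gripper_force: 30.0
```

Emit:
step_arm:
  translation:
    - [0, 0, 0]
    - [0, 0, 0]
    - [0, 0, 0]
    - [0, 0, -0.01]
    - [0, 0, -0.02]
  rotation:
    - [0, 0, 0]
    - [0, 0, 0]
    - [0, 0, 0]
    - [0, 0, 0]
    - [0, 0, 0]
  hand: [0.04, 0.04, 0.04, 0.04, 0.04]
  grip_force: 50

```text
clock: 8.7
eef_pos: [516.1, 86.3, 89.7]
tool_rot: [3.13, -0.272, -0.01]
force: [-1.2, -0.5, -2.4]
grip_width: 57.2
gripper_force: 50.0
```

Emit:
step_arm:
  translation:
    - [0, 0, -0.03]
    - [0, 0, -0.03]
    - [0, 0, -0.02]
    - [0, 0, 0]
    - [0, 0, 0]
  rotation:
    - [0, 0, 0]
    - [0, 0, 0]
    - [0, 0, 0]
    - [0, 0, -0.06]
    - [0, 0, -0.059]
  hand: [0.04, 0.04, 0.04, 0.04, 0.04]

```text
clock: 9.12
eef_pos: [519.7, 86.1, 174.1]
tool_rot: [3.14, -0.081, 0.006]
force: [-0.5, 0.3, -3.4]
grip_width: 57.0
gripper_force: 50.0
```

```bash
for i in 1; do python3 go.py 541.2 -172.8 170; done
```

```text
t 9.12 pos [519.7  86.1 174.1] F [-0.5  0.3 -3.4] T [ 0.08  0.02 -0.01] w 57.0 50.0 J [-0.06  0.14  1.79 -0.    1.21  1.56]
zaxis [ 0.004 -0.    -1.   ] yaw -2.95
delta tool mm [ 34.7 257.5   4.3]
```

Emit:
step_arm:
  translation:
    - [0.004, 0.03, 0]
    - [0.004, 0.03, 0]
    - [0.004, 0.03, 0]
    - [0.004, 0.03, 0]
    - [0.004, 0.03, 0]
  rotation:
    - [0, 0, 0]
    - [0, 0, 0]
    - [0, 0, 0]
    - [0, 0, 0]
    - [0, 0, 0]
  hand: [0.04, 0.04, 0.04, 0.04, 0.04]

```text
clock: 9.53
eef_pos: [530.2, -65.8, 172.0]
tool_rot: [-3.14, 0.085, 0.001]
force: [-0.8, -0.3, -3.2]
grip_width: 57.5
gripper_force: 50.0
```

Emit:
step_arm:
  translation:
    - [0.004, 0.03, 0]
    - [0.004, 0.03, 0]
    - [0.004, 0.03, 0]
    - [0.003, 0.017, 0]
    - [0, 0, 0]
  rotation:
    - [0, 0, 0]
    - [0, 0, 0]
    - [0, 0, 0]
    - [0, 0, 0]
    - [0, 0, 0]
  hand: [0.04, 0.04, 0.04, 0.04, 0.04]

```text
clock: 9.95
eef_pos: [539.7, -176.1, 172.1]
tool_rot: [3.139, -0.091, 0.0]
force: [-0.4, 0.4, -3.1]
grip_width: 57.6
gripper_force: 50.0
```

Emit:
step_arm:
  translation:
    - [0, 0, 0]
    - [0, 0, 0]
    - [0, 0, 0]
    - [0, 0, 0]
    - [0, 0, 0]
  rotation:
    - [0, 0, 0]
    - [0, 0, 0]
    - [0, 0, 0]
    - [0, 0, 0]
    - [0, 0, 0]
  hand: [0.04, 0.04, 0.04, 0.04, 0.04]

```text
clock: 10.37
eef_pos: [539.8, -171.3, 171.8]
tool_rot: [-3.14, 0.083, 0.0]
force: [-1.2, -0.2, -2.8]
grip_width: 57.1
gripper_force: 50.0
```

```bash
for i in 1; do python3 go.py 541.2 -172.8 170; done; python3 - <<'E'
from plant import camera
import cv2,numpy as np
p,d=camera("side");t,D=camera("top");np.savez("s1.npz",p=p,d=d,t=t,D=D)
o=np.zeros((560,800,3),np.uint8);o[:560,:400]=cv2.resize(p[130:214,325:385,::-1],(400,560),interpolation=cv2.INTER_CUBIC);o[:480,400:]=cv2.resize(t[165:237,358:418,::-1],(400,480),interpolation=cv2.INTER_CUBIC)
cv2.imwrite("pics/k2.png",o)
E
```

```text
t 10.37 pos [ 539.8 -171.3  171.8] F [-1.2 -0.2 -2.8] T [0.05 0.02 0.02] w 57.1 50.0 J [-0.52  0.23  1.69  0.    1.22  1.11]
zaxis [-0.  0. -1.] yaw -3.03
delta tool mm [1.4 1.4 1.8]
```

View pics/k2.png

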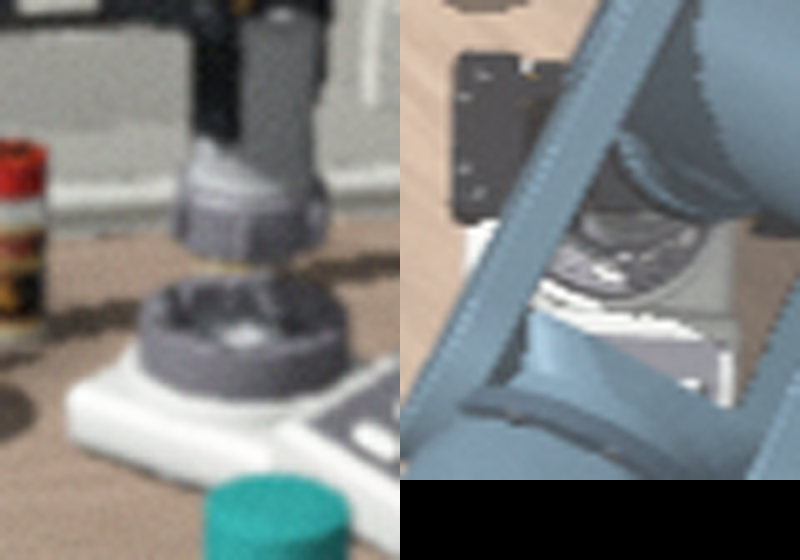

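The side view shows the ribbed cup upright in the gripper, directly above the collar. The cap is at about (362,161) and the collar at (362,180). Lowering it now.

Emit:
step_arm:
  translation:
    - [0.001, 0.0015, 0.012]
    - [0, 0, 0.012]
    - [0, 0, 0.006]
    - [0, 0, 0]
    - [0, 0, 0]
  rotation:
    - [0, 0, 0]
    - [0, 0, 0]
    - [0, 0, 0]
    - [0, 0, 0]
    - [0, 0, 0]
  hand: [0.04, 0.04, 0.04, 0.04, 0.04]

```text
clock: 10.88
eef_pos: [540.1, -173.5, 140.4]
tool_rot: [-3.139, 0.085, 0.003]
force: [0.9, 0.3, -3.3]
grip_width: 57.2
gripper_force: 50.0
```

```bash
for i in 1; do python3 go.py 541.2 -172.8 130; done
```

```text
t 10.88 pos [ 540.1 -173.5  140.4] F [ 0.9  0.3 -3.3] T [-0.01  0.06 -0.01] w 57.2 50.0 J [-0.52  0.27  1.71  0.    1.16  1.11]
zaxis [-0.002  0.001 -1.   ] yaw -3.11
delta tool mm [ 1.1 -0.8 10.4]
```

Emit:
step_arm:
  translation:
    - [0.0005, -0.0005, 0.004]
    - [0, 0, 0.002]
    - [0, 0, 0.002]
    - [0, 0, 0]
    - [0, 0, 0]
  rotation:
    - [0, 0, 0]
    - [0, 0, 0]
    - [0, 0, 0]
    - [0, 0, 0]
    - [0, 0, 0]
  hand: [0.04, 0.04, 0.04, 0.04, 0.04]

```text
clock: 11.3
eef_pos: [541.3, -173.4, 133.7]
tool_rot: [3.14, -0.085, 0.0]
force: [-0.7, -0.7, -3.7]
grip_width: 57.3
gripper_force: 50.0
```

Emit:
step_arm:
  translation:
    - [0, 0, 0.001]
    - [0, 0, 0.001]
    - [0, 0, 0]
    - [0, 0, 0]
    - [0, 0, 0]
  rotation:
    - [0, 0, 0]
    - [0, 0, 0]
    - [0, 0, 0]
    - [0, 0, 0]
    - [0, 0, 0]
  hand: [0.04, 0.04, 0.04, 0.04, 0.04]

```text
clock: 11.72
eef_pos: [541.3, -173.4, 131.8]
tool_rot: [3.14, -0.085, 0.0]
force: [-0.2, 0.3, -2.8]
grip_width: 57.1
gripper_force: 50.0
```

```bash
for i in 1; do python3 go.py 541.2 -172.8 130; done
```

```text
t 11.72 pos [ 541.3 -173.4  131.8] F [-0.2  0.3 -2.8] T [ 0.1  -0.02 -0.01] w 57.1 50.0 J [-0.52  0.28  1.71  0.    1.14  1.11]
zaxis [ 0. -0. -1.] yaw -3.1
delta tool mm [-0.1 -0.6  1.8]
```

Emit:
step_arm:
  translation:
    - [0, 0, 0.001]
    - [0, 0, 0.001]
    - [0, 0, 0.001]
    - [0, 0, 0.001]
    - [0, 0, 0]
  rotation:
    - [0, 0, 0]
    - [0, 0, 0]
    - [0, 0, 0]
    - [0, 0, 0]
    - [0, 0, 0]
  hand: [0.04, 0.04, 0.04, 0.04, 0.04]

```text
clock: 12.13
eef_pos: [541.1, -173.3, 127.4]
tool_rot: [-3.14, 0.085, 0.001]
force: [0.1, 0.9, -3.9]
grip_width: 57.2
gripper_force: 50.0
```

Emit:
step_arm:
  translation:
    - [0, 0, 0.001]
    - [0, 0, 0.001]
    - [0, 0, 0]
    - [0, 0, 0]
  rotation:
    - [0, 0, 0]
    - [0, 0, 0]
    - [0, 0, 0]
    - [0, 0, 0]
  hand: [0.04, 0.04, 0.04, 0.04]

```text
clock: 12.47
eef_pos: [541.2, -173.4, 125.6]
tool_rot: [-3.14, 0.085, 0.0]
force: [0.3, -1.2, -2.1]
grip_width: 57.3
gripper_force: 50.0
```

```bash
for i in 1; do python3 go.py 541.2 -172.8 130; done
```

```text
t 12.47 pos [ 541.2 -173.4  125.6] F [ 0.3 -1.2 -2.1] T [0.06 0.02 0.01] w 57.3 50.0 J [-0.52  0.29  1.72  0.    1.13  1.11]
zaxis [-0.  0. -1.] yaw -3.11
delta tool mm [-0.1 -0.6 -4.4]
```

Emit:
step_arm:
  translation:
    - [0, 0, 0.0015]
    - [0, 0, 0.0015]
    - [0, 0, 0.0015]
    - [0, 0, 0.001]
    - [0, 0, 0]
  rotation:
    - [0, 0, 0]
    - [0, 0, 0]
    - [0, 0, 0]
    - [0, 0, 0]
    - [0, 0, 0]
  hand: [0.04, 0.04, 0.04, 0.04, 0.04]

```text
clock: 12.88
eef_pos: [541.1, -173.3, 119.8]
tool_rot: [-3.14, 0.085, 0.001]
force: [0.2, -0.0, -3.0]
grip_width: 57.2
gripper_force: 50.0
```

Emit:
step_arm:
  translation:
    - [0, 0, 0.001]
    - [0, 0, 0.001]
    - [0, 0, 0.001]
    - [0, 0, 0]
    - [0, 0, 0]
  rotation:
    - [0, 0, 0]
    - [0, 0, 0]
    - [0, 0, 0]
    - [0, 0, 0]
    - [0, 0, 0]
  hand: [0.04, 0.04, 0.04, 0.04, 0.04]

```text
clock: 13.3
eef_pos: [541.4, -173.4, 117.6]
tool_rot: [3.14, -0.085, 0.0]
force: [-2.5, 1.9, 3.9]
grip_width: 57.2
gripper_force: 50.0
```

```bash
for i in 1; do python3 go.py 541.2 -172.8 111; done
```

```text
t 13.3 pos [ 541.4 -173.4  117.6] F [-2.5  1.9  3.9] T [ 0.38  0.47 -0.02] w 57.2 50.0 J [-0.52  0.3   1.72  0.    1.12  1.11]
zaxis [ 0. -0. -1.] yaw -3.1
delta tool mm [-0.2 -0.6  6.6]
```

Emit:
step_arm:
  translation:
    - [0, 0, 0.001]
    - [0, 0, 0.001]
    - [0, 0, 0.001]
    - [0, 0, 0.001]
    - [0, 0, 0]
  rotation:
    - [0, 0, 0]
    - [0, 0, 0]
    - [0, 0, 0]
    - [0, 0, 0]
    - [0, 0, 0]
  hand: [0.04, 0.04, 0.04, 0.04, 0.04]
  grip_force: 60

```text
clock: 13.72
eef_pos: [541.5, -173.4, 113.7]
tool_rot: [3.14, -0.085, 0.001]
force: [-3.1, 1.3, 8.1]
grip_width: 56.6
gripper_force: 60.0
```

Emit:
step_arm:
  translation:
    - [0, 0, 0.001]
    - [0, 0, 0.001]
    - [0, 0, 0]
    - [0, 0, 0]
    - [0, 0, 0]
  rotation:
    - [0, 0, 0]
    - [0, 0, 0]
    - [0, 0, 0]
    - [0, 0, 0]
    - [0, 0, 0]
  hand: [0.04, 0.04, 0.04, 0.04, 0.04]

```text
clock: 14.13
eef_pos: [541.5, -173.4, 112.1]
tool_rot: [3.14, -0.085, 0.001]
force: [-4.7, 2.1, 9.3]
grip_width: 57.0
gripper_force: 60.0
```

```bash
for i in 1; do python3 go.py 541.2 -172.8 111; done
```

```text
t 14.13 pos [ 541.5 -173.4  112.1] F [-4.7  2.1  9.3] T [ 0.63  0.8  -0.01] w 57.0 60.0 J [-0.52  0.31  1.72  0.    1.11  1.11]
zaxis [ 0. -0. -1.] yaw -3.1
delta tool mm [-0.3 -0.6  1.1]
```

Emit:
step_arm:
  translation:
    - [-0.0004, -0.0002, 0.001]
    - [0, 0, 0.0005]
    - [0, 0, 0]
    - [0, 0, 0]
    - [0, 0, 0]
  rotation:
    - [0, 0, 0]
    - [0, 0, 0]
    - [0, 0, 0]
    - [0, 0, 0]
    - [0, 0, 0]
  hand: [0.04, 0.04, 0.04, 0.04, 0.04]

```text
clock: 14.55
eef_pos: [541.6, -173.4, 111.5]
tool_rot: [3.14, -0.085, 0.002]
force: [-5.4, 2.7, 14.9]
grip_width: 57.4
gripper_force: 60.0
```

```bash
for i in 1; do python3 go.py 541.2 -172.8 111; done
```

```text
t 14.55 pos [ 541.6 -173.4  111.5] F [-5.4  2.7 14.9] T [0.72 1.16 0.03] w 57.4 60.0 J [-0.52  0.31  1.72  0.    1.1   1.11]
zaxis [ 0.001 -0.001 -1.   ] yaw -3.1
delta tool mm [-0.4 -0.6  0.5]
```

Emit:
step_arm:
  translation:
    - [0, 0, 0.0003]
    - [0, 0, 0]
    - [0, 0, 0]
    - [0, 0, 0]
    - [0, 0, 0]
  rotation:
    - [0, 0, 0]
    - [0, 0, 0]
    - [0, 0, 0]
    - [0, 0, 0]
    - [0, 0, 0]
  hand: [0.04, 0.04, 0.04, 0.04, 0.04]

```text
clock: 14.97
eef_pos: [541.6, -173.4, 111.5]
tool_rot: [3.14, -0.085, 0.002]
force: [-6.5, 3.3, 16.9]
grip_width: 56.9
gripper_force: 60.0
```

```bash
python3 go.py 541.2 -172.8 111; python3 - <<'E'
from plant import camera
import cv2
p,d=camera("side");cv2.imwrite("pics/k3.png",cv2.resize(p[130:214,325:425,::-1],(700,588),interpolation=cv2.INTER_CUBIC))
E
```

```text
t 14.97 pos [ 541.6 -173.4  111.5] F [-6.5  3.3 16.9] T [0.82 1.24 0.03] w 56.9 60.0 J [-0.52  0.31  1.72  0.    1.1   1.11]
zaxis [ 0.002 -0.001 -1.   ] yaw -3.1
delta tool mm [-0.4 -0.6  0.5]
```

View pics/k3.png

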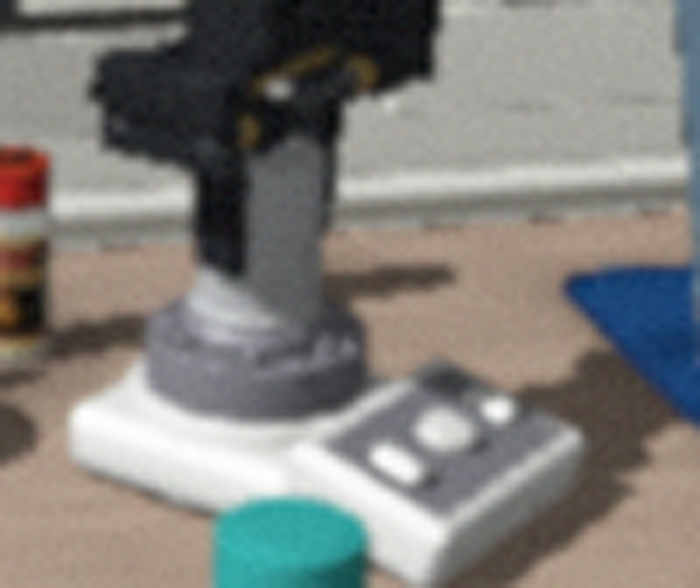

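The cup is seated in the collar at about (362,178), upright and held down, and all the keys are up. Handing in.

```bash
python3 -c "
from plant import job
print(job.finish_job())"
```

```text
the job is handed in; nothing more can be done
None
```

I handed the job in at about 15 s on the clock with the ribbed cup meshed in the collar and still held down, about 22 mm inside the mouth at 17 N; the power key and then the right-hand key had been pressed first, and no verdict came back.

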